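# Lay out the tail lamp parts for refitting

### The arm

A 6-joint arm with a two-finger parallel gripper is mounted at the origin on the work surface. World frame = base frame: x ahead of the robot, y to its left, z up, the work surface at z = 0. Lengths are in m, angles in rad, forces in N, time in s.
With the tool pointing down it reaches from about 0.3 to 0.75 m from the base axis. Payload 8.5 kg.
Tool frame: the origin (TCP) lies on the front face of the gripper's body, between the roots of the fingers; the fingertips stand 73 mm ahead of it and the grasp point (between the pads) lies 54 mm ahead of it (ctrl.tcp_to_grasp is the distance from the TCP to the grasp point, in m); z points along the fingers, y is the line along which they close (so a half turn about z gives the same grasp; the last joint's range is limited). The gripper opens to 85 mm and grips with 20 to 120 N. Pads are 22 mm wide; open, the fingers measure 114 mm over their backs; the gripper's body (76 mm by 85 mm) begins 54 mm behind the grasp point. The pads swing forward as they close: fully open they stand 13 mm farther back than shut.
Start: joints at [1.107, 0.381, 1.297, -0, 1.464, -0.215], TCP at [0.135, 0.533, 0.304] pointing down, gripper open.
Joint ranges: [-3.11, 3.11], [-0.89, 2.33], [0.22, 2.48], [-1.42, 4.56], [0.17, 2.85], [-2.88, 2.88]. Speed limits (rad/s): [2.39, 2.39, 3.14, 3.14, 3.14, 3.14].

### API

Orientations are given as a rotation vector (axis times angle).
In Python, from rig import ctrl gives the robot as it stands.
- The arm moves only by the tool apply_moves, never from a script. Its argument "deltas" is a list of rows, each a list of 5 numbers: the opening, from -1 (shut) to 1 (fully open), then the shift along the tool's x, y, z normalised to -1 to 1, where 1 is 25 mm, then the turn about the tool's z normalised to -1 to 1, where 1 is pi rad. In form: [[claw, tx, ty, tz, roll], ...]. A call has 1 to 10 rows; each row shifts and turns the commanded pose from where the row before left it, along the tool's axes as they then stand; what a row does not reach is not made up. A row lasts 1/12 s, in which the tool goes at most 41.7 mm and 7.16 degrees, less where a joint would pass 70% of its speed; a pose out of reach is approached as far as the arm can. A call with a number of a shift or a turn outside -1 to 1 is refused whole. A call with a gripper value outside its range is refused whole. The fingers move at their own pace and stop on an object; "squeeze" is the grip in N (left out, the last holds). Time passes only in rows, so rows that do not move let the fingers close. It gives the time, the measured TCP pose, the force, the opening and the grip force at its end, in the units of the state.
- ctrl.state(): the state, without advancing time (a new reading comes with each control period).
- ctrl.capture(name): name is "scene" or "top" or "wrist"; returns the picture (480x640x3 uint8, red, green, blue); there is no depth.
- ctrl.get_calibration(name): a dict with "intrinsics" (3x3 intrinsics, pixels), "k1" (the pictures are not rectified: a ray, as slopes to the right and down, at radius r is drawn at 1 + k1 r^2 times it, then the intrinsics apply), "origin" and "orientation" of the camera in the world. Camera axes: x right, y down, z forward; pixel columns grow to the right and rows downward; lengths in m; the calibration is good to about 2 mm. A picture is of the moment at which its call begins: read the wrist's pose just before it. get_calibration takes no time and is no camera call; for the wrist camera it gives the pose at the moment of the call.
- ctrl.close_job(): hands the job in; it is judged then, once.
Trained networks look in the newest picture that a camera, given by its name, has taken for a name from the list of things; names that differ only in an ending like _2 or _b are one class to them, and where a whole thing is asked for, a point or a joint stands for the part that bears it (a point fixed in the world has none). Each returns a list of dicts, best first, with "conf" (0 to 1); they miss things now and then, are a little off and sometimes report something else, mostly with a low value. They report only what shows in the picture. A call takes as long as a camera call. They do not tell look-alikes from the thing itself.
- ctrl.look_for(camera, target): "xy" ([column, row] in pixels, amid what is visible of it).
The state is a dict: "t": time; "q": joint angles; "joint_velocities": joint speeds; "tau": joint torques, N m; "tcp_pos": TCP position; "ee_rot": TCP orientation; "contact_force": force on the tool from outside, world axes, zero at the start; "moment": the same for the moment, N m; "width": opening from 0.0 (shut) to 1.0 (fully open); "grasp_force": force on a finger pad.
Only numpy, scipy, OpenCV 4.12 (cv2) and the standard library are available. Lean on these libraries where they do the work, as an engineer would, in place of code of your own. Each camera call takes 0.05 s, during which the arm holds its last target. There are 200 camera calls.

### The job

Lay out the parts at the three tail-lamp shells, left and far side being as seen from the robot's base: lay the sealing ring flat and centred on the open collar of the round lamp, and then set the big bulb holder upright on that ring with its plug down through it; stand the small bulb holder upright on the counter behind the oblong lamp (on its far side), level with its middle and about 30 mm clear of it; lay the cream connector block flat on the counter to the left of the square lamp, level with its middle, about 30 mm clear of it and with its long side parallel to the lamp's left side. Leave the tape measure and the roll of tape where they are.

Things in the scene. Friction and masses are not known exactly. Their poses are not given: they have to be found in the camera images.
- round_lamp: Round black tail-lamp shell with a red rim, lying lens down, fixed to the counter; 104 mm across its foot. In its centre stands a grey collar, 68 mm outside diameter, flat top 40 mm above the counter, with an open port 44 mm in diameter and 12 mm deep. Around it the shell slopes from 28 mm height down to its foot. Origin: centre of the underside; z up.
- square_lamp: Square black tail-lamp shell with a red rim, lying lens down, fixed. 96 x 96 mm, 36 mm high, closed on top. Origin: centre of the underside; its axes are square to its sides; x points away from the robot (far side) and y to the robot's left, both within 0.25 rad of the world's. Its left side is the one at y = +48 mm.
- oblong_lamp: Oblong black tail-lamp shell with a red rim, lying lens down, fixed. 70 mm along its x by 124 mm along its y, 36 mm high, closed on top. Origin: centre of the underside; x points away from the robot (far side), y to the robot's left, both within 0.25 rad of the world's. Its far side is the one at x = +35 mm.
- seal: Sealing ring of dark hard rubber, loose and lying flat: a single flat washer-like ring, outside diameter 58 mm, bore 36 mm, 10 mm thick, about 30 g. Thinner than the roll of tape. Origin: centre of the underside, z up.
- big_holder: Big bulb holder, grey plastic, loose, upright on its plug; 38 mm high, about 40 g. From below: plug 27 mm diameter, 14 mm long; flange 50 mm diameter, at 14 to 20 mm height; grip bar 40 mm long (its x), 12 mm thick (its y), at 20 to 38 mm height. Origin: centre of the plug's underside, z up. Seated, the flange lies on the ring and the plug reaches 4 mm into the port.
- small_holder: Small bulb holder, grey plastic, loose, same shape but smaller, upright on its plug; 31 mm high, about 25 g. From below: plug 20 mm diameter, 10 mm long; flange 34 mm diameter, at 10 to 15 mm height; grip bar 28 mm long (its x), 10 mm thick (its y), at 15 to 31 mm height. Origin: centre of the plug's underside, z up.
- connector: Connector block of cream plastic, loose and lying flat: a box 60 mm along its x, 36 mm along its y, 22 mm high, about 40 g. Origin: centre of the underside, z up.
- tape_measure: Bystander: yellow tape measure standing on edge, loose, 60 x 34 mm and 52 mm high. Not to be moved. Origin: centre of the underside.
- tape_roll: Bystander: roll of black tape with a cardboard core, loose, lying flat, outside diameter 60 mm, hole 34 mm, 19 mm high. Not to be moved. Origin: centre of the underside.
There are look-alikes about, which are no part of the job. Of the things that look like the seal, the smallest one is meant.

How it is judged:
By the outcome, as a careful person would: the job done as asked, in the order asked, and still so for the second after the job is handed in, with the robot touching nothing.
It also fails if it takes over 112 s, if anything falls off the work surface, if the arm or the gripper's body presses on something with over 40 N, if the wrist force passes 120 N, or if a joint passes its speed limit or range.

## Working session

There is one attempt and no reset: what is moved stays moved. The work goes in short steps, Python scripts to look and compute and a tool call to move; the robot and the scene stay as the last step left them, time stands still between calls to the robot, and variables do not carry over. Pictures are saved under pics/ and viewed, at most 14 in all, crops included, and the job is handed in when it is done.

Besides the shell and the picture viewer there is one more tool, called after "Request:" by a JSON object that holds its "api" and its "payload", one argument or row to a line. apply_moves: Moves the arm, as the interface text tells. Its arguments: {"type":"object","properties":{"deltas":{"type":"array"},"squeeze":{"type":"number"}},"required":["deltas"]}

```bash
ls; mkdir -p pics
python3 - <<'E'
from rig import ctrl
import cv2
for n in ("scene","top","wrist"):
    im=ctrl.capture(n); cv2.imwrite(f"pics/{n}0.png",im[:,:,::-1])
    c=ctrl.get_calibration(n); print(n,c)
    if n!="x":
        for t in ["round_lamp","square_lamp","oblong_lamp","seal","big_holder","small_holder","connector","tape_measure","tape_roll"]:
            print(t,[(d["conf"],[round(v) for v in d["xy"]]) for d in ctrl.look_for(n,t)][:4])
s=ctrl.state();print(s)
E
```

```text
pics
scene {'intrinsics': array([[438.54082957,   0.        , 321.68832467],
       [  0.        , 438.54082957, 242.11221086],
       [  0.        ,   0.        ,   1.        ]]), 'k1': -0.06086041144566743, 'origin': array([0.91605286, 0.12706824, 0.70518345]), 'orientation': array([-1.67055387, -2.1432807 ,  0.65571081])}
round_lamp [(0.58, [454, 306])]
square_lamp [(0.76, [185, 238])]
oblong_lamp [(0.67, [294, 296])]
seal [(0.65, [198, 297]), (0.6, [293, 216]), (0.57, [371, 324])]
big_holder [(0.67, [422, 233])]
small_holder [(0.8, [485, 212])]
connector [(0.65, [207, 164])]
tape_measure [(0.65, [355, 227])]
tape_roll [(0.87, [243, 194])]
top {'intrinsics': array([[492.04007821,   0.        , 316.74884453],
       [  0.        , 492.04007821, 240.12656084],
       [  0.        ,   0.        ,   1.        ]]), 'k1': 0.03312734071794114, 'origin': array([0.3328618 , 0.00605679, 0.91493055]), 'orientation': array([-2.14629771,  2.13979019, -0.18878996])}
round_lamp [(0.64, [175, 204]), (0.53, [142, 330])]
square_lamp [(0.77, [448, 214])]
oblong_lamp [(0.76, [320, 182])]
seal [(0.92,
[... 661 characters left out ...]
 []
tape_measure []
tape_roll []
{'t': 1.5, 'q': array([ 1.10670543e+00,  3.80629238e-01,  1.29740633e+00,  2.55468763e-05,
        1.46356696e+00, -2.15288411e-01]), 'joint_velocities': array([-0.00021063,  0.00093132, -0.00056902, -0.00018984,  0.00124251,
        0.00022305]), 'tau': array([ 7.61474730e-04, -4.48326910e+01, -2.31464463e+01, -1.39373547e-04,
        5.44150753e-04,  6.03360903e-06]), 'tcp_pos': array([0.13542195, 0.5330598 , 0.30390455]), 'ee_rot': array([-3.89811661e-01, -3.11728730e+00,  1.32211522e-06]), 'contact_force': array([ 0.3355494 , -0.33895579,  0.7655233 ]), 'moment': array([0.00575396, 0.05704349, 0.01291436]), 'grasp_force': 0.0, 'width': 1.0004065739788146}
```

View pics/top0.png

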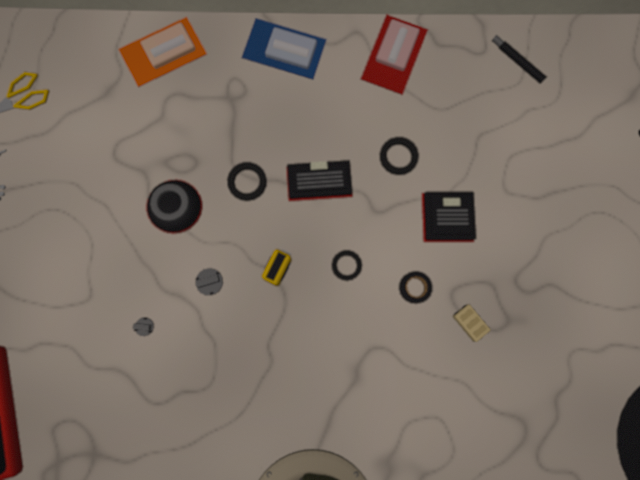

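View pics/scene0.png

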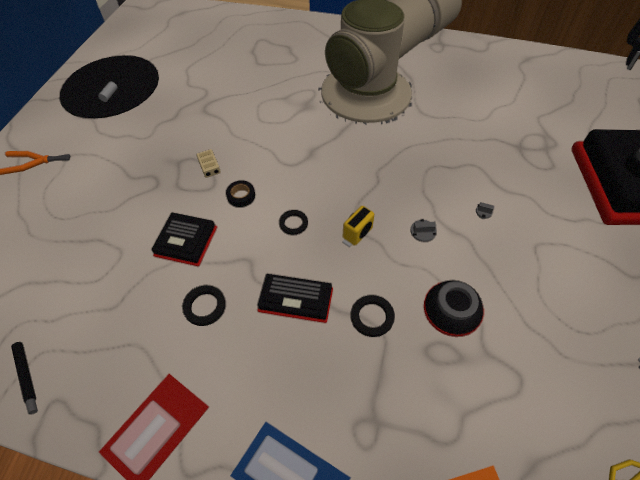

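The top view shows the round lamp (174,206), oblong lamp (320,180), square lamp (449,216), big holder (209,282), small holder (144,327) and connector (471,322). The smallest ring, which is the seal, is at (347,265). Bigger look-alike rings are at (247,181) and (399,155), and the tape roll is at (416,287). The scene view agrees, with the seal at (293,222).

```bash
cat > h.py <<'E'
import numpy as np, cv2, pickle
from scipy.spatial.transform import Rotation as R
from scipy.optimize import least_squares
def dist(c): return np.array([c["k1"],0,0,0,0.])
def project(c,P):
    Rw=R.from_rotvec(c["orientation"]).as_matrix().T
    return cv2.projectPoints(np.atleast_2d(P).astype(float),cv2.Rodrigues(Rw)[0],-Rw@c["origin"],c["intrinsics"],dist(c))[0][:,0]
def ray(c,uv):
    n=cv2.undistortPoints(np.array([[uv]],float),c["intrinsics"],dist(c))[0,0]
    return R.from_rotvec(c["orientation"]).apply([n[0],n[1],1])
def onplane(c,uv,z):
    d=ray(c,uv); return c["origin"]+d*(z-c["origin"][2])/d[2]
def tri(obs):
    A=np.zeros((3,3));b=np.zeros(3)
    for c,uv in obs:
        d=ray(c,uv);d/=np.linalg.norm(d);M=np.eye(3)-np.outer(d,d);A+=M;b+=M@c["origin"]
    P=np.linalg.solve(A,b); return P,[np.round(project(c,P)[0]-uv,1) for c,uv in obs]
E
python3 - <<'E'
from rig import ctrl
from h import *
cs,ct=ctrl.get_calibration("scene"),ctrl.get_calibration("top")
pickle.dump((cs,ct),open("cal.pkl","wb"))
D=dict(round=((454,306),(175,204)),square=((185,238),(448,214)),oblong=((294,296),(320,182)),seal=((293,222),(347,265)),big=((422,233),(208,282)),small=((485,211),(144,328)),conn=((207,164),(471,322)),tm=((355,227),(275,264)),roll=((241,194),(416,286)),ringA=((372,315),(247,181)),ringB=((204,305),(399,155)))
for k,(a,b) in D.items():
    P,e=tri([(cs,a),(ct,b)]);print(k,P.round(3),*e)
c=ctrl.get_calibration("wrist");s=ctrl.state();Rt=R.from_rotvec(s["ee_rot"])
print("cam in tool",Rt.inv().apply(c["origin"]-s["tcp_pos"]),(Rt.inv()*R.from_rotvec(c["orientation"])).as_matrix().round(3),"tool",Rt.as_matrix().round(3),ctrl.tcp_to_grasp)
E
```

```text
round [0.548 0.26  0.013] [-0.6 -0. ] [-0.6  0. ]
square [ 0.53  -0.251  0.016] [-0.3 -0. ] [-0.3  0.1]
oblong [ 0.594 -0.013  0.009] [0.6 0. ] [ 0.6 -0.1]
seal [ 0.435 -0.063  0.003] [0.1 0. ] [ 0.1 -0. ]
big [0.403 0.19  0.008] [ 1.4 -0. ] [ 1.5 -0.2]
small [0.32  0.304 0.008] [-0.1  0. ] [-0.2  0. ]
conn [ 0.332 -0.289  0.007] [0.6 0.1] [ 0.7 -0.2]
tm [0.435 0.065 0.028] [2.3 0. ] [ 2.4 -0.5]
roll [ 0.396 -0.188  0.008] [-0.6 -0.1] [-0.7  0.2]
ringA [0.595 0.126 0.006] [0.2 0. ] [ 0.2 -0. ]
ringB [ 0.648 -0.164  0.006] [-0.1 -0. ] [-0.1  0. ]
cam in tool [ 0.08175842 -0.00052377 -0.07037195] [[-0.    -0.949 -0.314]
 [ 1.    -0.     0.   ]
 [-0.001 -0.314  0.949]] tool [[-0.969  0.246 -0.   ]
 [ 0.246  0.969  0.   ]
 [ 0.    -0.    -1.   ]] 0.0539
```

Request:
{"api": "apply_moves", "payload": {
  "deltas": [
    [1,0,0,0,-0.0395],
    [1,0,0,0,-0.0395],
    [1,-0.8,-0.9,0,0],
    [1,-0.8,-0.9,0,0],
    [1,-0.8,-0.9,0,0],
    [1,-0.8,-0.9,0,0],
    [1,-0.8,-0.9,0,0],
    [1,-0.8,-0.9,0,0],
    [1,-0.8,-0.9,0,0],
    [1,-0.8,-0.9,0,0]
  ],
  "squeeze": 40
}}

```text
t: 2.33
tcp_pos: [0.296, 0.3517, 0.3041]
ee_rot: [0.001, 3.141, 0.0]
contact_force: [0.3, 1.1, -0.1]
width: 0.999
grasp_force: 0.0
```

Request:
{"api": "apply_moves", "payload": {
  "deltas": [
    [1,-0.8,-0.9,0,0],
    [1,-0.8,-0.9,0,0],
    [1,-0.8,-0.9,0,0],
    [1,-0.8,-0.4,0,0],
    [1,0,0,0,0],
    [1,0,0,0,0]
  ]
}}

```text
t: 2.83
tcp_pos: [0.3758, 0.275, 0.3038]
ee_rot: [-0.004, -3.141, -0.0]
contact_force: [-0.1, 0.5, 0.5]
width: 1.004
grasp_force: 0.0
```

```bash
cat >> h.py <<'E'
def ortho(im,c,cx,cy,z,half=0.08,res=0.0005):
    "picture on plane z: up=+x, left=+y"
    n=int(2*half/res); i=np.arange(n)-(n-1)/2
    X=cx-i[:,None]*res+0*i[None]; Y=cy-i[None]*res+0*i[:,None]
    uv=project(c,np.stack([X,Y,X*0+z],-1).reshape(-1,3)).reshape(n,n,2).astype(np.float32)
    return cv2.remap(im,uv[...,0],uv[...,1],cv2.INTER_LINEAR)
def shot(ctrl,cam,name):
    c=ctrl.get_calibration(cam); im=ctrl.capture(cam)[:,:,::-1].copy()
    pickle.dump((im,c),open(f"pics/{name}.pkl","wb")); return im,c
def load(name): return pickle.load(open(f"pics/{name}.pkl","rb"))
E
python3 - <<'E'
from rig import ctrl
from h import *
im,c=shot(ctrl,"wrist","w1"); shot(ctrl,"top","t1"); shot(ctrl,"scene","s1")
cv2.imwrite("pics/w1.png",im)
for t in ["round_lamp","big_holder","small_holder"]:
    print(t,[(d["conf"],[round(v) for v in d["xy"]]) for d in ctrl.look_for("wrist",t)][:3])
E
```

```text
round_lamp [(0.77, [309, 353])]
big_holder [(0.65, [230, 232])]
small_holder [(0.7, [350, 147])]
```

Request:
{"api": "apply_moves", "payload": {
  "deltas": [
    [1,-0.3,-1,0,0],
    [1,-0.3,-1,0,0],
    [1,-0.3,-1,0,0],
    [1,-0.3,-1,0,0],
    [1,-0.3,-1,0,0],
    [1,-0.3,-1,0,0],
    [1,-0.3,-1,0,0],
    [1,-0.2,-1,0,0],
    [1,0,-1,0,0],
    [1,0,-1,0,0]
  ]
}}

```text
t: 3.97
tcp_pos: [0.4325, 0.0246, 0.304]
ee_rot: [-0.0, 3.141, 0.0]
contact_force: [1.1, 0.3, -0.0]
width: 1.002
grasp_force: 0.0
```

Request:
{"api": "apply_moves", "payload": {
  "deltas": [
    [1,0,-1,0,0],
    [1,0,-1,0,0],
    [1,0,-1,0,0],
    [1,0,-1,0,0],
    [1,0,0,0,0],
    [1,0,0,0,0]
  ]
}}

```text
t: 4.47
tcp_pos: [0.4325, -0.075, 0.3039]
ee_rot: [-0.003, -3.141, -0.0]
contact_force: [-0.7, -0.1, -0.4]
width: 1.0
grasp_force: 0.0
```

Run:
```python
from rig import ctrl
from h import *
im,c=shot(ctrl,"wrist","w2")
for t in ["square_lamp","oblong_lamp","seal","connector"]:
    print(t,[(d["conf"],[round(v) for v in d["xy"]]) for d in ctrl.look_for("wrist",t)][:3])
im1,c1=load("w1")
cv2.imwrite("pics/w12.png",np.hstack([cv2.resize(im1,(400,300)),cv2.resize(im,(400,300))]))
# montage of orthophotos at each thing's top
O=dict(round=(.548,.26,.04),big=(.403,.19,.038),small=(.32,.304,.031),square=(.53,-.251,.036),oblong=(.594,-.013,.036),seal=(.435,-.063,.01),conn=(.332,-.289,.022))
T=[]
for k,(x,y,z) in O.items():
    s=1 if k in("round","big","small") else 2
    im,c=load(f"w{s}"); o=ortho(im,c,x,y,z,.075,.00075); cv2.putText(o,k,(2,12),0,.4,(0,0,255)); cv2.line(o,(100,95),(100,105),(0,255,0)); cv2.line(o,(95,100),(105,100),(0,255,0)); T.append(o)
T.append(T[0]*0)
cv2.imwrite("pics/ortho.png",np.vstack([np.hstack(T[:4]),np.hstack(T[4:])]))
```

```text
square_lamp [(0.92, [148, 292]), (0.71, [340, 186]), (0.3, [594, 177])]
oblong_lamp [(0.78, [379, 349]), (0.25, [330, 186])]
seal [(0.77, [246, 370]), (0.63, [511, 329]), (0.6, [341, 217])]
connector [(0.67, [90, 96])]
```

View pics/ortho.png

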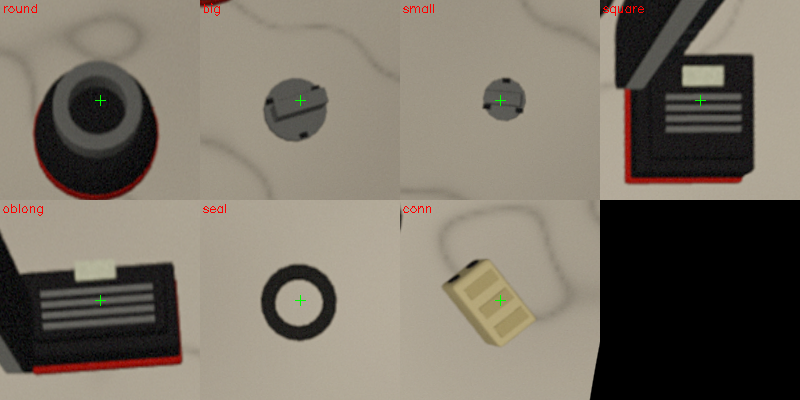

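View pics/w12.png

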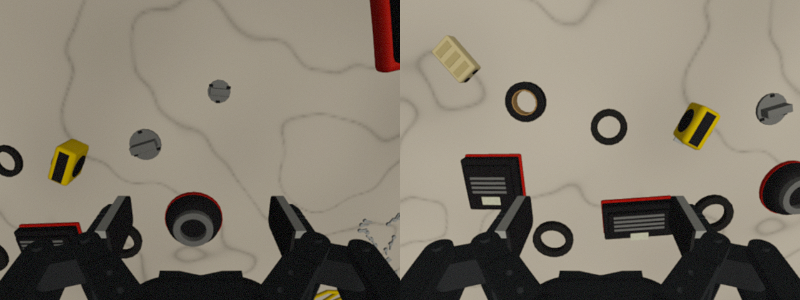

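Ortho view: the collar port lies near (.545,.262), the seal and connector are clean, and both holders show their bar and flange. Next I fit silhouettes in several views for exact poses.

```bash
cat >> h.py <<'E'
a=np.linspace(0,2*np.pi,72,endpoint=False)
def cyl(r,z0,z1): return np.array([[r*np.cos(t),r*np.sin(t),z] for z in(z0,z1) for t in a])
def box(l,w,z0,z1): return np.array([[sx*l/2,sy*w/2,z] for z in(z0,z1) for sx in(-1,1) for sy in(-1,1)])
M=dict(seal=cyl(.029,0,.01),conn=box(.06,.036,0,.022),square=box(.096,.096,0,.036),oblong=box(.07,.124,0,.036),
 big=np.vstack([cyl(.0135,0,.014),cyl(.025,.014,.02),box(.04,.012,.02,.038)]),
 small=np.vstack([cyl(.01,0,.01),cyl(.017,.01,.015),box(.028,.01,.015,.031)]),
 round=np.vstack([cyl(.052,0,.004),cyl(.034,.028,.04)]))
U=4
def mask(im,c,P,r,th):
    u,v=project(c,P)[0]; u0,v0=int(u)-r,int(v)-r
    cr=cv2.resize(im[max(v0,0):v0+2*r,max(u0,0):u0+2*r],None,fx=U,fy=U,interpolation=cv2.INTER_CUBIC)
    u0,v0=max(u0,0),max(v0,0)
    lab=cv2.cvtColor(cv2.GaussianBlur(cr,(0,0),2),cv2.COLOR_BGR2LAB).astype(float)
    bg=np.median(lab.reshape(-1,3),0); d=np.sqrt((((lab-bg)*[.7,2,2])**2).sum(-1))
    m=(d>th).astype(np.uint8); n,l,st,ce=cv2.connectedComponentsWithStats(m)
    q=np.array([(u-u0+.5)*U,(v-v0+.5)*U]); best=max(range(1,n),key=lambda i:st[i,4]/(1+np.linalg.norm(ce[i]-q)**2/400))
    pts=cv2.findNonZero((l==best).astype(np.uint8)); m2=np.zeros_like(m); cv2.fillConvexPoly(m2,cv2.convexHull(pts),1)
    return m2,u0,v0
def fit(model,views,x0,r=40,th=18,freez=True):
    from scipy.optimize import minimize
    ms=[(mask(im,c,[x0[0],x0[1],.01],r,th),c) for im,c in views]
    def cost(p,per=False):
        P=R.from_euler("z",p[2]).apply(model)+[p[0],p[1],p[3] if freez else 0]; o=[]
        for (m,u0,v0),c in ms:
            uv=(project(c,P)-[u0,v0]+.5)*U-.5
            k=np.zeros_like(m); cv2.fillConvexPoly(k,cv2.convexHull((uv*16).round().astype(np.int32)),1,cv2.LINE_8,4)
            o.append((k&m).sum()/(k|m).sum())
        return np.round(o,3) if per else 1-np.mean(o)
    best=None
    for y in ([x0[2]] if len(x0)>2 else np.linspace(0,np.pi,6,endpoint=False)):
        s=np.array([x0[0],x0[1],y,0.]); S=np.vstack([s]+[s+d for d in np.diag([.006,.006,.2,.006])])
        q=minimize(cost,s,method="Nelder-Mead",options=dict(initial_simplex=S,xatol=1e-5,fatol=1e-5,maxiter=250))
        if best is None or q.fun<best.fun: best=q
    return best.x,cost(best.x,True)
E
cat > f.py <<'E'
from h import *
w1,w2,t,s=[load(n) for n in("w1","w2","t1","s1")]
for k,v,x0,r,th in [("seal",(w2,t,s),(.435,-.063,0),42,22),("conn",(w2,t,s),(.332,-.289),50,14),("big",(w1,t,s),(.403,.19),42,16),("small",(w1,t,s),(.32,.304),36,16),
  ("square",(t,s),(.53,-.251,0),55,25),("oblong",(t,s),(.594,-.013,0),60,25),("round",(t,s,),(.548,.26,0),55,22)]:
    for vv in (v,)+tuple((q,) for q in v if len(v)==3 and k=="seal"):
        p,e=fit(M[k],vv,x0,r,th,len(vv)>1); print(k,p.round(4),"yaw deg",np.degrees(p[2]).round(1),e)
# port of the collar: dark disc in the grey ring
obs=[]
for n,(im,c),lo in (("w1",w1,0),("t1",t,0),("s1",s,0)):
    o=ortho(im,c,.546,.261,.04,.03,.00025); g=cv2.GaussianBlur(cv2.cvtColor(o,cv2.COLOR_BGR2GRAY),(0,0),3)
    th,m=cv2.threshold(g,0,255,cv2.THRESH_BINARY_INV+cv2.THRESH_OTSU)
    nn,l,st,ce=cv2.connectedComponentsWithStats(m); i=l[120,120]
    cn=max(cv2.findContours((l==i).astype(np.uint8),0,1)[0],key=len); el=cv2.fitEllipse(cn)
    x=.546-(el[0][1]-119.5)*.00025; y=.261-(el[0][0]-119.5)*.00025
    print("port",n,round(x,4),round(y,4),"axes mm",np.round(np.array(el[1])*.25,1)); obs.append((c,project(c,[x,y,.04])[0]))
print(tri(obs))
E
python3 f.py
```

```text
seal [ 0.4348 -0.062   0.0846 -0.002 ] yaw deg 4.8 [0.976 0.961 0.954]
seal [ 0.4341 -0.062  -0.0544  0.0042] yaw deg -3.1 [0.974]
seal [ 0.4353 -0.0612 -0.0857  0.0022] yaw deg -4.9 [0.985]
seal [ 0.4362 -0.0625 -0.0556  0.0027] yaw deg -3.2 [0.98]
conn [ 3.3060e-01 -2.8720e-01  3.8277e+00 -2.0000e-03] yaw deg 219.3 [0.933 0.928 0.324]
big [ 4.0240e-01  1.8840e-01  1.8894e+00 -1.8000e-03] yaw deg 108.3 [0.983 0.924 0.971]
small [ 0.322   0.3021  1.4573 -0.0019] yaw deg 83.5 [0.968 0.889 0.941]
square [ 0.5266 -0.2557  0.0014 -0.0165] yaw deg 0.1 [0.918 0.887]
oblong [ 0.5961 -0.0108  0.0728 -0.0155] yaw deg 4.2 [0.919 0.909]
round [0.5461 0.2621 0.0353 0.0023] yaw deg 2.0 [0.978 0.956]
port w1 0.5433 0.2626 axes mm [41.3 44.2]
port t1 0.5455 0.2624 axes mm [41.8 42.7]
port s1 0.5475 0.2614 axes mm [42.7 43.7]
(array([0.54584295, 0.26255673, 0.03708836]), [array([0.1, 0.3]), array([0.4, 0.2]), array([0.3, 0.1])])
```

Request:
{"api": "apply_moves", "payload": {
  "deltas": [
    [1,-0.1,0.5,1,0],
    [1,0,0,1,0],
    [1,0,0,1,0],
    [1,0,0,1,0],
    [1,0,0,1,0],
    [1,0,0,1,0],
    [1,0,0,1,0],
    [1,0,0,0.8,0],
    [1,0,0,0.3,0],
    [1,0,0,0,0]
  ]
}}

```text
t: 5.55
tcp_pos: [0.4347, -0.0615, 0.1004]
ee_rot: [0.0, -3.139, -0.002]
contact_force: [-0.5, 0.9, 0.7]
width: 1.002
grasp_force: 0.0
```

```bash
cat > g.py <<'E'
from h import *
from scipy.optimize import minimize
t,s=[load(n) for n in("t1","s1")]
for k,l,w,x0 in (("square",.096,.096,(.53,-.251,0)),("oblong",.07,.124,(.594,-.013,0.07))):
    for ins in (0,.004,.008,.012):
        m=np.vstack([box(l,w,0,.006),box(l-2*ins,w-2*ins,.006,.036)])
        for vv in ((t,s),(t,),(s,)):
            p,e=fit(m,vv,x0,58,25,False); print(k,ins,p[:2].round(4),"yaw deg",np.degrees(p[2]).round(1),e)
w2=load("w2")
for vv in ((w2,t),(w2,),(t,)):
    p,e=fit(M["conn"],vv,(.331,-.288,.69),50,14,False); print("conn",p[:2].round(4),np.degrees(p[2]).round(1),e)
E
python3 g.py
```

```text
square 0 [ 0.5279 -0.2519] yaw deg 0.5 [0.886 0.857]
square 0 [ 0.5247 -0.2489] yaw deg 3.1 [0.888]
square 0 [ 0.5287 -0.2535] yaw deg 0.7 [0.856]
square 0.004 [ 0.5278 -0.253 ] yaw deg 0.1 [0.959 0.915]
square 0.004 [ 0.5272 -0.2523] yaw deg 0.2 [0.959]
square 0.004 [ 0.5289 -0.2538] yaw deg -0.7 [0.916]
square 0.008 [ 0.528  -0.2543] yaw deg 0.2 [0.966 0.973]
square 0.008 [ 0.5288 -0.2544] yaw deg 1.1 [0.966]
square 0.008 [ 0.5279 -0.2545] yaw deg 0.5 [0.972]
square 0.012 [ 0.528  -0.2557] yaw deg -0.3 [0.944 0.949]
square 0.012 [ 0.5285 -0.2547] yaw deg 0.2 [0.949]
square 0.012 [ 0.5273 -0.256 ] yaw deg -0.0 [0.954]
oblong 0 [ 0.5964 -0.0095] yaw deg 4.4 [0.894 0.88 ]
oblong 0 [ 0.5935 -0.0084] yaw deg 7.2 [0.896]
oblong 0 [ 0.5977 -0.0092] yaw deg 5.8 [0.879]
oblong 0.004 [ 0.5965 -0.0108] yaw deg 4.2 [0.959 0.945]
oblong 0.004 [ 0.5964 -0.0101] yaw deg 4.2 [0.96]
oblong 0.004 [ 0.5982 -0.0109] yaw deg 4.6 [0.944]
oblong 0.008 [ 0.5967 -0.0108] yaw deg 4.2 [0.968 0.966]
oblong 0.008 [ 0.5978 -0.0102] yaw deg 4.1 [0.973]
oblong 0.008 [ 0.5966 -0.0117] yaw deg 4.5 [0.969]
oblong 0.012 [ 0.5965 -0.0108] yaw deg 4.3 [0.942 0.926]
oblong 0.012 [ 0.5978 -0.0102] yaw deg 4.0 [0.95]
oblong 0.012 [ 0.5952 -0.0124] yaw deg 4.5 [0.934]
conn [ 0.3307 -0.2862] 39.7 [0.935 0.933]
conn [ 0.3299 -0.2872] 39.4 [0.951]
conn [ 0.3312 -0.285 ] 39.1 [0.951]
```

Request:
{"api": "apply_moves", "payload": {
  "deltas": [
    [1,0,0,0.6,0],
    [1,0,0,0.56,0],
    [1,0,0,0,0],
    [-1,0,0,0,0],
    [-1,0,0,0,0],
    [-1,0,0,0,0],
    [-1,0,0,0,0],
    [-1,0,0,0,0],
    [-1,0,0,0,0],
    [-1,0,0,0,0]
  ]
}}

```text
t: 6.38
tcp_pos: [0.4355, -0.0622, 0.0741]
ee_rot: [-0.0, 3.139, -0.002]
contact_force: [-2.0, 2.0, 12.6]
width: 0.644
grasp_force: 39.6
```

Request:
{"api": "apply_moves", "payload": {
  "deltas": [
    [-1,0,0,-0.4,0],
    [-1,0,0,-1,0],
    [-1,0,0,-1,0],
    [-1,0,0,-1,0],
    [-1,0,0,0,0],
    [-1,0,0,0,0]
  ]
}}

```text
t: 6.88
tcp_pos: [0.4354, -0.0622, 0.1589]
ee_rot: [0.001, 3.138, -0.003]
contact_force: [-0.3, 0.8, -0.4]
width: 0.644
grasp_force: 42.7
```

Run:
```python
from rig import ctrl
from h import *
im,c=shot(ctrl,"wrist","w3"); cv2.imwrite("pics/w3.png",im[100:,:])
st=ctrl.state(); print(st["tcp_pos"],st["contact_force"],st["width"],st["grasp_force"])
```

```text
[ 0.43494225 -0.06203563  0.15787395] [-0.43105358  0.7369209  -0.05296427] 0.6426736849857364 42.689743638038635
```

View pics/w3.png

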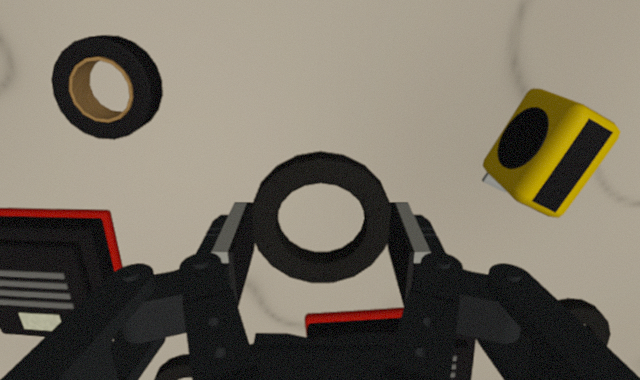

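The ring is held between the pads, level, centred near (321,317) in the full image. I work out its offset in the hand from its outline.

Run:
```python
from h import *
im,c=load("w3")
g=cv2.cvtColor(im,cv2.COLOR_BGR2GRAY)
# outline: dark/bright transitions in column 321 and hole
col=cv2.GaussianBlur(g,(0,0),1)[:,321].astype(int)
print([ (r,col[r],col[r+1]) for r in range(240,400) if (col[r]-75)*(col[r+1]-75)<=0])
rows=[]
T=np.array([.4350,-.0620])
def f(p):
    x,y,z=p; uv=project(c,cyl(.029,0,.01)+[x,y,z]); return [uv[:,1].min()-252,uv[:,1].max()-381.5,uv[:,0].min()-253,uv[:,0].max()-389]
q=least_squares(f,[.435,-.062,.09]); print(q.x.round(4),np.round(q.fun,1))
for z in (.085,.088,.091):
    q=least_squares(lambda p:f([p[0],p[1],z]),[.435,-.062]); print(z,q.x.round(4),np.round(q.fun,1))
```

```text
[(251, np.int64(97), np.int64(54)), (282, np.int64(68), np.int64(110)), (351, np.int64(107), np.int64(63)), (381, np.int64(47), np.int64(80))]
[ 0.4386 -0.0624  0.0765] [ 0.5 -0.5 -0.5  0.5]
0.085 [ 0.4341 -0.0624] [-2.6  4.  -4.7  4.7]
0.088 [ 0.4326 -0.0624] [-3.7  5.8 -6.3  6.3]
0.091 [ 0.431  -0.0624] [-4.9  7.6 -8.   8. ]
```

Run:
```python
from h import *
w2,t,s=[load(n) for n in("w2","t1","s1")]
for r in (.026,.027,.028,.029,.030):
    print(r,[fit(cyl(r,0,.01),(v,),(.435,-.062,0),42,22,False)[1][0] for v in (w2,t,s)])
im,c=load("w3")
for r in (.027,.0275,.028,.029):
    def f(p):
        x,y,z=p; uv=project(c,cyl(r,0,.01)+[x,y,z]);h=project(c,cyl(.018,.0,.01)+[x,y,z]);h1,h2=h[:72],h[72:]
        return [uv[:,1].min()-251.5,uv[:,1].max()-381.5,uv[:,0].min()-253,uv[:,0].max()-389,max(h1[:,1].min(),h2[:,1].min())-282.5,min(h1[:,1].max(),h2[:,1].max())-351.5]
    q=least_squares(f,[.435,-.062,.09]); print(r,q.x.round(4),np.round(q.fun,1))
```

```text
0.026 [np.float64(0.835), np.float64(0.821), np.float64(0.833)]
0.027 [np.float64(0.897), np.float64(0.884), np.float64(0.892)]
0.028 [np.float64(0.961), np.float64(0.949), np.float64(0.953)]
0.029 [np.float64(0.974), np.float64(0.986), np.float64(0.98)]
0.03 [np.float64(0.914), np.float64(0.924), np.float64(0.929)]
0.027 [ 0.4324 -0.0624  0.0871] [ 0.5  0.2 -0.8  0.8  1.1 -2. ]
0.0275 [ 0.4337 -0.0624  0.085 ] [ 0.3  0.2 -1.   1.   1.7 -2.4]
0.028 [ 0.4349 -0.0624  0.0828] [ 0.2  0.2 -1.1  1.1  2.2 -2.9]
0.029 [ 0.4374 -0.0624  0.0785] [-0.1  0.1 -1.4  1.4  3.2 -3.8]
```

Run:
```python
from rig import ctrl
from h import *
im,c=shot(ctrl,"scene","s3")
u,v=project(c,[.435,-.062,.085])[0].astype(int); print(u,v)
cr=cv2.resize(im[v-50:v+50,u-65:u+65],None,fx=6,fy=6,interpolation=cv2.INTER_CUBIC)
for z,col in ((.084,(0,255,0)),(.0785,(0,0,255))):
    for zz in (z,z+.01):
        q=project(c,cyl(.029,zz,zz)[:72]+[.436,-.062,0]); cv2.polylines(cr,[((q-[u-65,v-50]+.5)*6).astype(np.int32)],True,col,1)
cv2.imwrite("pics/s3.png",cr)
```

```text
290 195
```

View pics/s3.png

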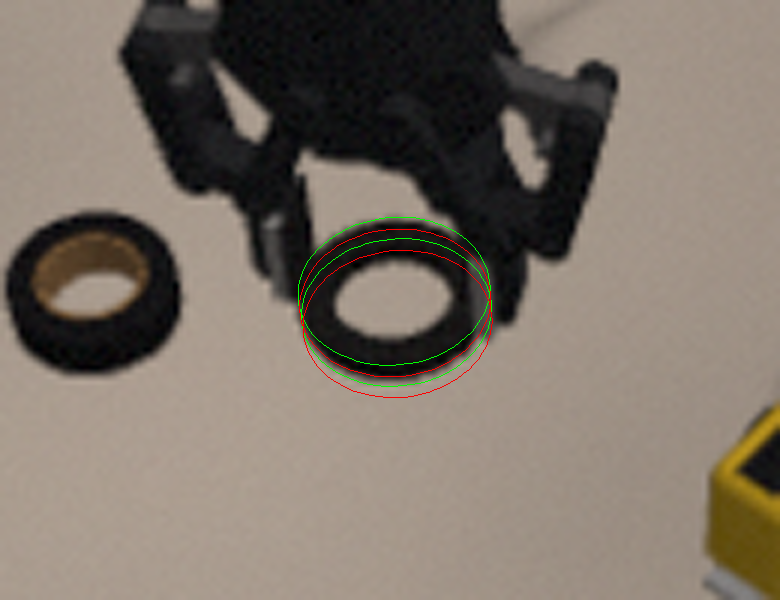

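Request:
{"api": "apply_moves", "payload": {
  "deltas": [
    [-1,-0.34,0.5,0,0],
    [-1,-0.34,1,0,0],
    [-1,-0.34,1,0,0],
    [-1,-0.34,1,0,0],
    [-1,-0.34,1,0,0],
    [-1,-0.34,1,0,0],
    [-1,-0.34,1,0,0],
    [-1,-0.34,1,0,0],
    [-1,-0.34,1,0,0],
    [-1,-0.34,1,0,0]
  ]
}}

```text
t: 7.82
tcp_pos: [0.5201, 0.1766, 0.1561]
ee_rot: [-0.001, -3.139, 0.001]
contact_force: [0.2, -1.2, -0.3]
width: 0.645
grasp_force: 42.7
```

Request:
{"api": "apply_moves", "payload": {
  "deltas": [
    [-1,-0.34,1,0,0],
    [-1,-0.34,1,0,0],
    [-1,-0.34,1,0,0],
    [-1,0,0.46,0,0],
    [-1,0,0,0,0],
    [-1,0,0,0,0]
  ]
}}

```text
t: 8.32
tcp_pos: [0.5451, 0.2616, 0.1563]
ee_rot: [0.0, -3.139, 0.001]
contact_force: [0.2, -0.1, -0.5]
width: 0.639
grasp_force: 42.7
```

Run:
```python
from rig import ctrl
from h import *
im,c=shot(ctrl,"wrist","w4"); st=ctrl.state(); print(st["tcp_pos"],st["ee_rot"],st["width"])
cv2.imwrite("pics/w4.png",im[150:450,170:470].repeat(2,0).repeat(2,1))
```

```text
[0.54523795 0.26096312 0.15663986] [-1.15407184e-03 -3.13974320e+00  1.31945352e-03] 0.6414497481826925
```

View pics/w4.png

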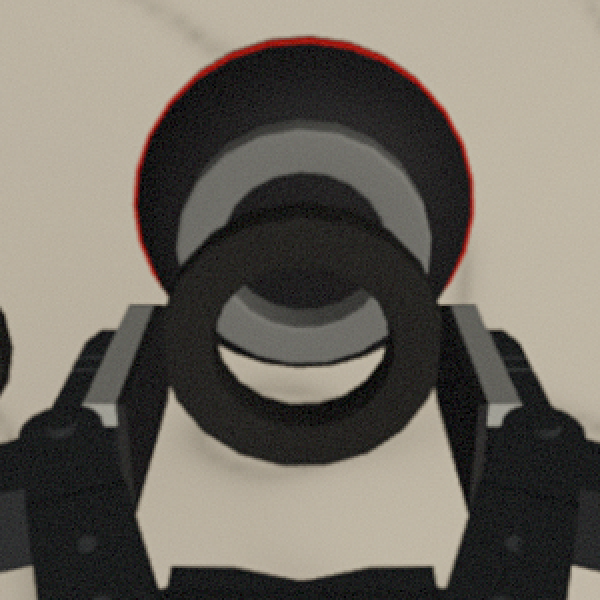

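Run:
```python
from h import *
im,c=load("w4")
X=lambda u,v:np.array([170+u/2,150+v/2])
e=lambda r,z,x,y:project(c,cyl(r,z,z)[:72]+[x,y,0])
def lamp(p):
    C=e(.034,.04,*p);F=e(.052,.0,*p);H=e(.022,.04,*p)
    return [C[:,0].min()-X(178,0)[0],C[:,0].max()-X(432,0)[0],C[:,1].min()-X(0,128)[1],H[:,1].min()-X(0,172)[1],F[:,0].min()-X(135,0)[0],F[:,0].max()-X(473,0)[0],F[:,1].min()-X(0,37)[1]]
q=least_squares(lamp,[.545,.262]);print("lamp",q.x.round(4),np.round(q.fun,1))
def ring(p,z,r=.029):
    T=e(r,z+.01,*p[:2]);B=e(r,z,*p[:2])
    return [min(T[:,1].min(),B[:,1].min())-252.5,max(T[:,1].max(),B[:,1].max())-382.5,T[:,0].min()-X(167,0)[0],T[:,0].max()-X(440,0)[0]]
for z in (.0785,.0826):
    q=least_squares(lambda p:ring(p,z),[.545,.262]);print("ring",z,q.x.round(4),np.round(q.fun,1))
    q=least_squares(lambda p:ring(p,z,p[2]),[.545,.262,.029]);print("ring",z,q.x.round(4),np.round(q.fun,1))
```

```text
lamp [0.5447 0.2622] [-0.9  0.7  0.   0.9  1.7 -1.5 -1.1]
ring 0.0785 [0.5458 0.2618] [-1.   1.6 -2.4  2.4]
ring 0.0785 [0.5455 0.2618 0.0281] [ 0.4 -0.4 -0.3  0.3]
ring 0.0826 [0.5436 0.2617] [-2.5  3.9 -4.5  4.5]
ring 0.0826 [0.5431 0.2617 0.0273] [ 0.3 -0.4 -0.3  0.3]
```

Request:
{"api": "apply_moves", "payload": {
  "deltas": [
    [-1,-0.02,0.03,0.5,0],
    [-1,0,0,0.5,0],
    [-1,0,0,0.4,0],
    [-1,0,0,0.1,0],
    [-1,0,0,0.04,0],
    [-1,0,0,0,0],
    [-1,0,0,0,0]
  ]
}}

```text
t: 8.95
tcp_pos: [0.5465, 0.2623, 0.1195]
ee_rot: [0.002, 3.141, 0.0]
contact_force: [0.3, -0.1, 0.3]
width: 0.643
grasp_force: 42.7
```

Request:
{"api": "apply_moves", "payload": {
  "deltas": [
    [-1,0,0,0.04,0],
    [-1,0,0,0.04,0],
    [-1,0,0,0,0],
    [-1,0,0,0,0]
  ]
}}

```text
t: 9.28
tcp_pos: [0.5462, 0.2626, 0.117]
ee_rot: [0.001, 3.142, 0.0]
contact_force: [0.5, 0.8, -0.1]
width: 0.649
grasp_force: 42.7
```

Request:
{"api": "apply_moves", "payload": {
  "deltas": [
    [-1,0,0,0.04,0],
    [-1,0,0,0.04,0],
    [-1,0,0,0,0],
    [-1,0,0,0,0]
  ]
}}

```text
t: 9.62
tcp_pos: [0.5462, 0.2625, 0.1148]
ee_rot: [-0.001, -3.141, 0.0]
contact_force: [-0.4, 1.0, -0.9]
width: 0.645
grasp_force: 42.7
```

Request:
{"api": "apply_moves", "payload": {
  "deltas": [
    [-1,0,0,0.04,0],
    [-1,0,0,0,0],
    [-1,0,0,0,0]
  ]
}}

```text
t: 9.87
tcp_pos: [0.5463, 0.2626, 0.1143]
ee_rot: [0.001, 3.141, 0.0]
contact_force: [-1.3, -0.1, 4.3]
width: 0.64
grasp_force: 43.1
```

Request:
{"api": "apply_moves", "payload": {
  "deltas": [
    [0.4,0,0,0,0],
    [0.6,0,0,0,0],
    [0.9,0,0,0,0],
    [0.9,0,0,0,0],
    [0.9,0,0,-0.3,0],
    [0.9,0,0,-1,0],
    [0.9,0,0,-1,0],
    [0.9,0,0,-1,0],
    [0.9,0,0,0,0],
    [0.9,0,0,0,0]
  ]
}}

```text
t: 10.7
tcp_pos: [0.5466, 0.2626, 0.1981]
ee_rot: [0.001, 3.138, 0.001]
contact_force: [-0.6, -0.2, -0.4]
width: 0.949
grasp_force: 0.0
```

Run:
```python
from rig import ctrl
from h import *
im,c=shot(ctrl,"wrist","w5"); st=ctrl.state(); print(st["tcp_pos"],st["ee_rot"],st["width"])
cv2.imwrite("pics/w5.png",im[120:420,170:470].repeat(2,0).repeat(2,1))
```

```text
[0.54608966 0.2624935  0.19662378] [9.17160101e-04 3.14127573e+00 1.25255888e-04] 0.951785222751553
```

View pics/w5.png

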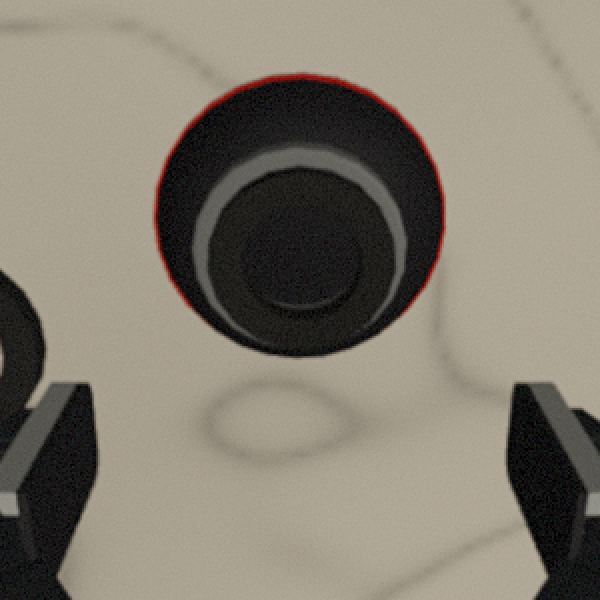

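```bash
python3 - <<'E'
from h import *
im,c=load("w5")
cr=im[120:420,170:470].repeat(3,0).repeat(3,1)
X=lambda u,v:np.array([170+u/2,120+v/2])
e=lambda r,z,x,y:project(c,cyl(r,z,z)[:72]+[x,y,0])
def ext(E,l,r,t): 
    o=[E[:,0].min()-X(l,0)[0],E[:,0].max()-X(r,0)[0]]
    return o+([E[:,1].min()-X(0,t)[1]] if t else [])
q=least_squares(lambda p:ext(e(.034,.04,*p),193,407,147)+ext(e(.052,0,*p),155,445,73),[.545,.262]);print("lamp",q.x.round(4),np.round(q.fun,1))
q=least_squares(lambda p:ext(e(.029,.05,*p),207,395,168)+ext(e(.018,.05,*p),243,362,0),[.545,.262]);print("ring",q.x.round(4),np.round(q.fun,1))
cr=cv2.resize(im[160:310,230:390],None,fx=5,fy=5,interpolation=cv2.INTER_CUBIC)
cr=cv2.convertScaleAbs(cr,alpha=1.8)
print(cr.shape)
L=(.5452,.2624)
for r,z,col in ((.034,.04,(0,255,0)),(.029,.05,(0,255,255)),(.018,.05,(0,255,255)),(.022,.04,(0,255,0))):
    cv2.polylines(cr,[((e(r,z,*L)-[230,160]+.5)*5).astype(np.int32)],True,col,1)
cv2.imwrite("pics/w5b.png",cr[:600])
# radial centring from top and scene too
E
echo
```

```text
lamp [0.5449 0.2622] [-0.5  0.5  0.2  1.1 -1.1 -0.3]
ring [0.544  0.2628] [-0.6  1.4  0.1 -0.4 -0.3]
(750, 800, 3)
```

View pics/w5b.png

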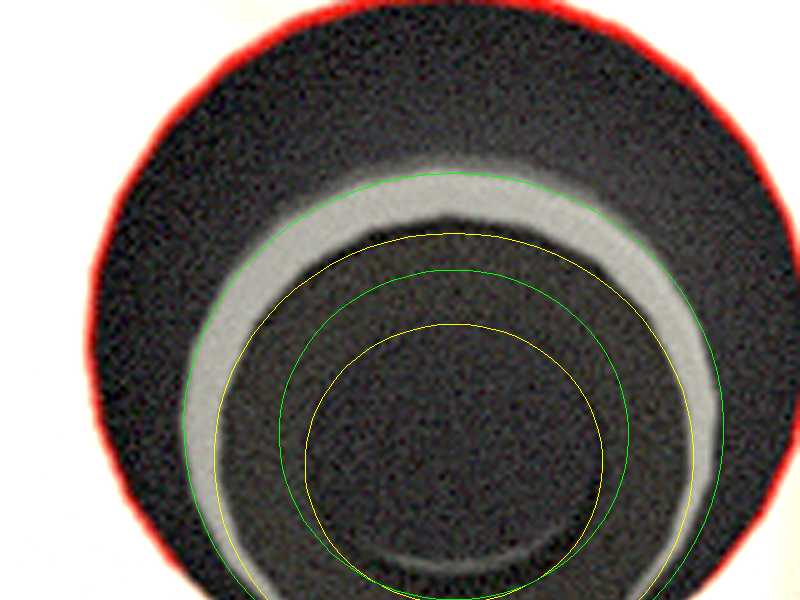

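The seal lies flat on the collar, within about 1 mm of centre. Next is the big holder.

Request:
{"api": "apply_moves", "payload": {
  "deltas": [
    [1,0.9,-0.5,0,0],
    [1,0.97,-0.5,0,0],
    [1,0.97,-0.5,0,0],
    [1,0.97,-0.5,0,0],
    [1,0.97,-0.48,0,0],
    [1,0.97,-0.48,0,0],
    [0.6,0,0,0,0.0395],
    [0.3,0,0,0,0.0395],
    [0.3,0,0,0,0.0395],
    [0.3,0,0,0,0.0395]
  ]
}}

```text
t: 11.58
tcp_pos: [0.4019, 0.1885, 0.1956]
ee_rot: [-0.782, -3.041, 0.001]
contact_force: [-0.5, 0.0, 0.1]
width: 0.646
grasp_force: 0.0
```

Request:
{"api": "apply_moves", "payload": {
  "deltas": [
    [0.3,0,0,0,0.0395],
    [0.3,0,0,0,0.0395],
    [0.3,0,0,0,0.0395],
    [0.3,0,0,0,0.0395],
    [0.3,0,0,0,0.0395],
    [0.3,0,0,0,0.0395],
    [0.3,0,0,0,0],
    [0.3,0,0,0,0]
  ]
}}

```text
t: 12.25
tcp_pos: [0.4021, 0.1886, 0.1957]
ee_rot: [-1.822, -2.558, 0.002]
contact_force: [0.4, -1.0, -0.1]
width: 0.655
grasp_force: 0.0
```

Run:
```python
from rig import ctrl
from h import *
im,c=shot(ctrl,"wrist","w6"); st=ctrl.state(); print(st["tcp_pos"],R.from_rotvec(st["ee_rot"]).as_matrix().round(3),st["width"],st["q"].round(2))
P=project(c,[.4024,.1884,.02])[0]; print(P)
t,s=load("t1"),load("s1")
for v in (((im,c),),((im,c),t,s)):
    p,e=fit(M["big"],v,(.4024,.1884,1.89),70 if len(v)==1 else 42,16,False); print(p.round(4),np.degrees(p[2]),e)
o=np.hstack([ortho(im,c,.4024,.1884,.038,.04,.0002),ortho(im,c,.4024,.1884,.02,.04,.0002)]); 
for k in (200,600): cv2.drawMarker(o,(k,200),(0,255,0),0,20)
cv2.imwrite("pics/w6.png",o)
```

```text
[0.40222963 0.18856796 0.19588533] [[-0.327  0.945 -0.001]
 [ 0.945  0.327 -0.   ]
 [ 0.    -0.001 -1.   ]] 0.6461669729418851 [ 0.17  0.32  1.75  0.    1.07 -0.16]
[323.03751152 240.52757663]
[0.4018 0.1887 1.9317 0.0024] 110.67725334589875 [0.983]
[0.4032 0.1889 1.8305 0.0039] 104.88036782789892 [0.62  0.973 0.948]
```

View pics/w6.png

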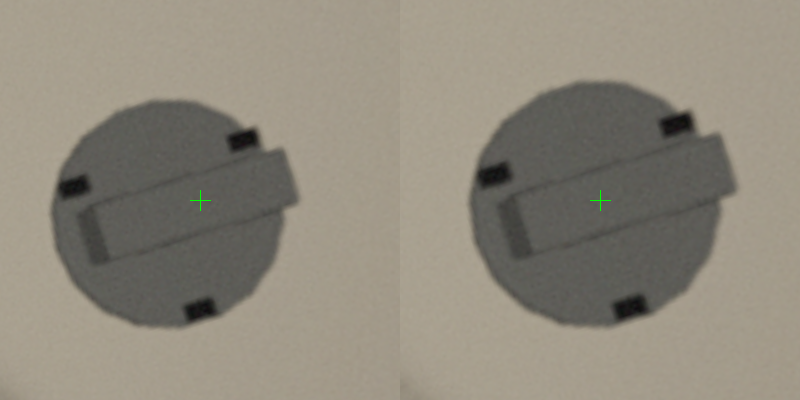

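Request:
{"api": "apply_moves", "payload": {
  "deltas": [
    [0.3,0.03,-0.02,0.9,0.011],
    [0.3,0,0,1,0],
    [0.3,0,0,1,0],
    [0.3,0,0,0.7,0],
    [0.3,0,0,0.3,0],
    [-1,0,0,0,0],
    [-1,0,0,0,0],
    [-1,0,0,0,0],
    [-1,0,0,0,0],
    [-1,0,0,0,0]
  ]
}}

```text
t: 13.13
tcp_pos: [0.4022, 0.1893, 0.0999]
ee_rot: [1.87, 2.523, 0.003]
contact_force: [0.1, -0.5, 6.6]
width: 0.122
grasp_force: 43.4
```

Request:
{"api": "apply_moves", "payload": {
  "deltas": [
    [-1,0,0,0,0],
    [-1,0,0,0,0],
    [-1,0,0,0,0]
  ]
}}

```text
t: 13.38
tcp_pos: [0.4023, 0.1893, 0.0999]
ee_rot: [1.87, 2.522, 0.003]
contact_force: [-1.2, 0.4, 7.3]
width: 0.123
grasp_force: 43.5
```

Request:
{"api": "apply_moves", "payload": {
  "deltas": [
    [-1,0,0,-0.5,0],
    [-1,0,0,-1,0],
    [-1,0,0,-1,0],
    [-1,0,0,-1,0],
    [-1,0,0,0,0]
  ]
}}

```text
t: 13.8
tcp_pos: [0.403, 0.1895, 0.1906]
ee_rot: [1.867, 2.52, 0.009]
contact_force: [1.4, 0.0, -0.1]
width: 0.125
grasp_force: 42.6
```

Request:
{"api": "apply_moves", "payload": {
  "deltas": [
    [-1,0.14,0.79,0,0],
    [-1,0.14,0.79,0,0],
    [-1,0.14,0.79,0,0],
    [-1,0.14,0.79,0,0],
    [-1,0.14,0.79,0,0],
    [-1,0.15,0.79,0,0],
    [-1,0.15,0.79,0,0],
    [-1,0.15,0.79,0,0],
    [-1,0,0,0,0],
    [-1,0,0,0,0]
  ]
}}

```text
t: 14.63
tcp_pos: [0.5445, 0.2626, 0.1855]
ee_rot: [-1.87, -2.523, 0.001]
contact_force: [-0.1, 0.8, -0.3]
width: 0.13
grasp_force: 42.6
```

Run:
```python
from rig import ctrl
from h import *
im,c=shot(ctrl,"wrist","w7"); st=ctrl.state(); print(st["tcp_pos"],st["ee_rot"],st["width"],st["contact_force"])
cv2.imwrite("pics/w7.png",im[100:480,120:520].repeat(2,0).repeat(2,1)[:600])
s=shot(ctrl,"scene","s7")
```

```text
[0.54397325 0.26240771 0.18572743] [-1.87033043e+00 -2.52302718e+00  1.95298320e-03] 0.13004865220632855 [-0.60242892 -0.8379779  -0.01686845]
```

View pics/w7.png

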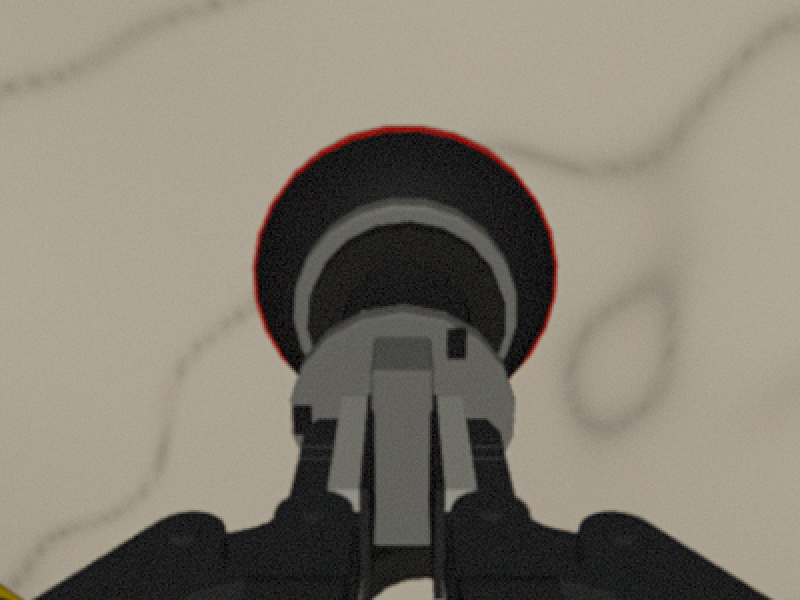

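Run:
```python
from h import *
im,c=load("w7"); T=np.array([.5440,.2624,.1857]); Rt=R.from_rotvec([-1.8703,-2.5230,0])
X=lambda u,v:np.array([120+u/2,100+v/2])
def hold(p):
    o,y,h=p; 
    P=lambda m:project(c,T+Rt.apply(np.array(m)*[1,1,-1]+[o,y,h]))
    B=P([[.02,0,.038],[-.02,0,.038]]); F=P(cyl(.025,.014,.02))
    return [B[0,1]-X(0,370)[1],B[1,1]-X(0,546)[1],F[:,0].min()-X(292,0)[0],F[:,0].max()-X(514,0)[0],F[72:,1].min()-X(0,311)[1]]
q=least_squares(hold,[0,0,.1]);print("holder in tool x,y,down",q.x.round(4),q.fun.round(1))
q=least_squares(lambda p:hold([*p,.0999]),[0,0]);print("holder in tool x,y (z fixed)",q.x.round(4),q.fun.round(1))
e=lambda r,z,x,y:project(c,cyl(r,z,z)[:72]+[x,y,0])
def ext(E,l,r,t): return [E[:,0].min()-X(l,0)[0],E[:,0].max()-X(r,0)[0],E[:,1].min()-X(0,t)[1]]
q1=least_squares(lambda p:ext(e(.034,.04,*p),294,517,204)+ext(e(.052,0,*p),254,557,126),[.545,.262]);print("lamp",q1.x.round(4),q1.fun.round(1))
q2=least_squares(lambda p:ext(e(.029,.05,*p),309,506,225),[.545,.262]);print("ring",q2.x.round(4),q2.fun.round(1))
print("ring in tool",Rt.inv().apply([*q2.x,0]-T).round(4))
```

```text
holder in tool x,y,down [-0.0012 -0.0002  0.1018] [ 0.1 -0.8 -0.9  0.9  0.7]
holder in tool x,y (z fixed) [-0.0003 -0.0003] [-0.1  0.1 -1.6  1.6  0.2]
lamp [0.5449 0.2613] [-0.8  1.   0.4  1.3 -1.6 -0.6]
ring [0.5449 0.2629] [-1.2  1.2  0.1]
ring in tool [1.000e-04 1.200e-03 1.857e-01]
```

Request:
{"api": "apply_moves", "payload": {
  "deltas": [
    [-1,0.02,0.06,0,0],
    [-1,0,0,0.6,0],
    [-1,0,0,0.6,0],
    [-1,0,0,0.3,0],
    [-1,0,0,0.2,0],
    [-1,0,0,0,0],
    [-1,0,0,0,0]
  ]
}}

```text
t: 15.32
tcp_pos: [0.546, 0.2635, 0.1444]
ee_rot: [1.871, 2.523, 0.0]
contact_force: [0.6, 0.6, -0.1]
width: 0.123
grasp_force: 42.6
```

Request:
{"api": "apply_moves", "payload": {
  "deltas": [
    [-1,0,0,0.1,0],
    [-1,0,0,0.04,0],
    [-1,0,0,0.04,0],
    [-1,0,0,0,0],
    [-1,0,0,0,0]
  ]
}}

```text
t: 15.73
tcp_pos: [0.5459, 0.2635, 0.1395]
ee_rot: [1.871, 2.523, 0.0]
contact_force: [0.5, -0.2, -0.5]
width: 0.122
grasp_force: 42.6
```

Request:
{"api": "apply_moves", "payload": {
  "deltas": [
    [-1,0,0,0.04,0],
    [-1,0,0,0.04,0],
    [-1,0,0,0.03,0],
    [-1,0,0,0,0],
    [-1,0,0,0,0]
  ]
}}

```text
t: 16.15
tcp_pos: [0.5459, 0.2635, 0.1366]
ee_rot: [-1.871, -2.523, 0.0]
contact_force: [0.2, -0.5, -0.3]
width: 0.127
grasp_force: 42.6
```

Request:
{"api": "apply_moves", "payload": {
  "deltas": [
    [-1,0,0,0.03,0],
    [-1,0,0,0.02,0],
    [-1,0,0,0,0],
    [-1,0,0,0,0]
  ]
}}

```text
t: 16.48
tcp_pos: [0.546, 0.2635, 0.136]
ee_rot: [1.871, 2.523, 0.001]
contact_force: [-0.9, -0.2, 4.6]
width: 0.124
grasp_force: 43.3
```

Request:
{"api": "apply_moves", "payload": {
  "deltas": [
    [-0.5,0,0,0,0],
    [-0.2,0,0,0,0],
    [0.2,0,0,0,0],
    [0.2,0,0,0,0],
    [0.2,0,0,-0.5,0],
    [0.2,0,0,-1,0],
    [0.2,0,0,-1,0],
    [0.2,0,0,-1,0],
    [0.2,0,0,0,0]
  ]
}}

```text
t: 17.23
tcp_pos: [0.5471, 0.2639, 0.2278]
ee_rot: [1.868, 2.519, 0.01]
contact_force: [-0.2, 0.5, 1.0]
width: 0.601
grasp_force: 0.0
```

Run:
```python
from rig import ctrl
from h import *
im,c=shot(ctrl,"wrist","w8"); st=ctrl.state(); print(st["tcp_pos"],R.from_rotvec(st["ee_rot"]).as_matrix().round(3)[:2,:2],st["width"])
s,cs=shot(ctrl,"scene","s8")
a_=im[60:360,170:570]; u,v=project(cs,[.546,.262,.06])[0].astype(int)
b=cv2.resize(s[v-37:v+38,u-50:u+50],(400,300),interpolation=cv2.INTER_CUBIC)
cv2.imwrite("pics/w8.png",np.hstack([a_,b]))
```

```text
[0.54648375 0.26371447 0.22528096] [[-0.291  0.957]
 [ 0.957  0.291]] 0.5986283367836227
```

View pics/w8.png

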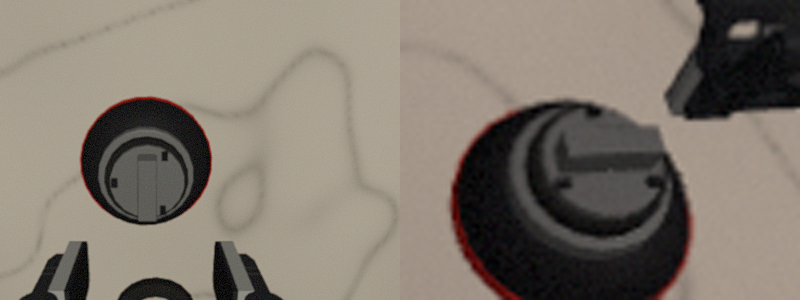

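Request:
{"api": "apply_moves", "payload": {
  "deltas": [
    [0.1,0.45,-0.9,0,0],
    [0.1,0.45,-0.9,0,0],
    [0.1,0.45,-0.9,0,0],
    [0.1,0.45,-0.9,0,0],
    [0.1,0.45,-0.9,0,0],
    [0.1,0.45,-0.9,0,0],
    [0.1,0.46,-0.91,0,0],
    [0.1,0.46,-0.92,0,0],
    [0.1,0.46,-0.92,0,0]
  ]
}}

```text
t: 18.08
tcp_pos: [0.3196, 0.3017, 0.2217]
ee_rot: [-1.871, -2.522, 0.004]
contact_force: [-0.6, 0.4, 0.3]
width: 0.553
grasp_force: 0.0
```

Request:
{"api": "apply_moves", "payload": {
  "deltas": [
    [0.1,0,0,0.4,0.0395],
    [0.1,0,0,0.5,0.0395],
    [0.1,0,0,0.5,0.0395],
    [0.1,0,0,0,0.0115],
    [0.1,0,0,0,0],
    [0.1,0,0,0,0]
  ]
}}

```text
t: 18.58
tcp_pos: [0.321, 0.3018, 0.1872]
ee_rot: [-2.342, -2.093, 0.003]
contact_force: [0.4, -1.0, -0.5]
width: 0.552
grasp_force: 0.0
```

Run:
```python
from rig import ctrl
from h import *
im,c=shot(ctrl,"wrist","w9"); st=ctrl.state(); print(st["tcp_pos"],R.from_rotvec(st["ee_rot"]).as_matrix().round(3)[:2,:2],st["width"])
for y in (1.3,1.45,1.6):
    p,e=fit(M["small"],((im,c),),(.322,.3021,y),60,16,False); print(p.round(4),np.degrees(p[2]),e)
t,s=load("t1"),load("s1")
for v in (t,),(s,),(t,s): print(fit(M["small"],v,(.322,.3021,1.46),36,16,False))
o=np.hstack([ortho(im,c,.322,.302,.031,.03,.00015),ortho(im,c,.322,.302,.015,.03,.00015)])
for k in (200,600): cv2.drawMarker(o,(k,200),(0,255,0),0,20)
cv2.imwrite("pics/w9.png",o)
```

```text
[0.32117379 0.30185034 0.18751644] [[ 0.112  0.994]
 [ 0.994 -0.112]] 0.5501139945908771
[0.3217 0.3018 1.3527 0.0049] 77.50331698543627 [0.976]
[0.3218 0.3018 1.3336 0.0072] 76.41006228450837 [0.976]
[0.3217 0.3018 1.3529 0.0089] 77.51598426274353 [0.976]
(array([3.23352488e-01, 3.02564195e-01, 1.53919838e+00, 1.26284179e-03]), array([0.961]))
(array([0.32383909, 0.30092437, 1.45887225, 0.00311299]), array([0.966]))
(array([3.23438306e-01, 3.01512898e-01, 1.49851979e+00, 1.23832190e-03]), array([0.923, 0.943]))
```

View pics/w9.png

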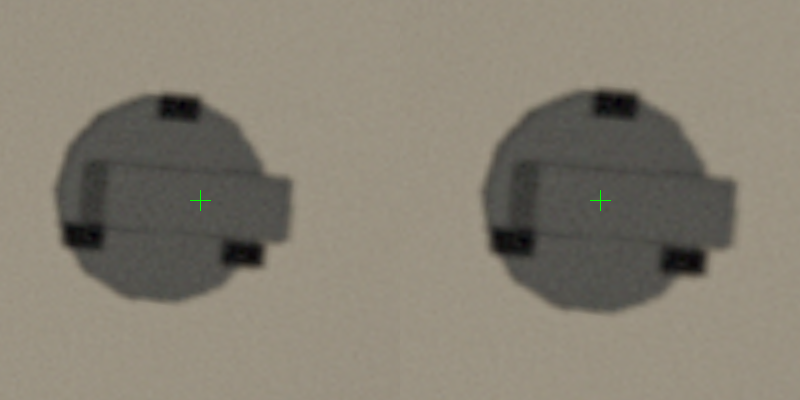

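Request:
{"api": "apply_moves", "payload": {
  "deltas": [
    [0.1,0.015,0.015,0.9,-0.008],
    [0.1,0,0,1,0],
    [0.1,0,0,1,0],
    [0.1,0,0,0.7,0],
    [0.1,0,0,0.25,0],
    [-1,0,0,0,0],
    [-1,0,0,0,0],
    [-1,0,0,0,0],
    [-1,0,0,0,0],
    [-1,0,0,0,0]
  ]
}}

```text
t: 19.47
tcp_pos: [0.3221, 0.3025, 0.0927]
ee_rot: [2.317, 2.121, 0.004]
contact_force: [-0.1, 0.1, 6.4]
width: 0.095
grasp_force: 42.7
```

Request:
{"api": "apply_moves", "payload": {
  "deltas": [
    [-1,0,0,0,0],
    [-1,0,0,0,0]
  ]
}}

```text
t: 19.63
tcp_pos: [0.3222, 0.3025, 0.0926]
ee_rot: [2.317, 2.121, 0.004]
contact_force: [-0.6, -1.7, 7.3]
width: 0.099
grasp_force: 42.9
```

Request:
{"api": "apply_moves", "payload": {
  "deltas": [
    [-1,0,0,-0.5,0],
    [-1,0,0,-1,0],
    [-1,0,0,-1,0],
    [-1,0,0,-1,0],
    [-1,-0.34,0.48,-0.5,0],
    [-1,-0.68,0.95,0,0],
    [-1,-0.68,0.95,0,0],
    [-1,-0.68,0.95,0,0],
    [-1,-0.68,0.95,0,0],
    [-1,-0.68,0.95,0,0]
  ]
}}

```text
t: 20.47
tcp_pos: [0.4444, 0.1965, 0.1921]
ee_rot: [2.317, 2.121, 0.001]
contact_force: [0.4, 0.6, 0.7]
width: 0.104
grasp_force: 42.0
```

Request:
{"api": "apply_moves", "payload": {
  "deltas": [
    [-1,-0.69,0.96,0,0],
    [-1,-0.69,0.96,0,0],
    [-1,-0.69,0.96,0,0],
    [-1,-0.69,0.96,0,0],
    [-1,-0.69,0.96,0,0],
    [-1,-0.69,0.96,0,0],
    [-1,-0.69,0.96,0,0],
    [-1,-0.69,0.96,0,0],
    [-1,-0.69,0.96,0,0],
    [-1,-0.69,0.96,0,0]
  ]
}}

```text
t: 21.3
tcp_pos: [0.6682, 0.0034, 0.192]
ee_rot: [2.318, 2.121, 0.0]
contact_force: [-0.4, 0.3, -0.7]
width: 0.103
grasp_force: 41.9
```

Request:
{"api": "apply_moves", "payload": {
  "deltas": [
    [-1,-0.35,0.48,0,0],
    [-1,0,0,0,0],
    [-1,0,0,0,0]
  ]
}}

```text
t: 21.55
tcp_pos: [0.6784, -0.0055, 0.1914]
ee_rot: [-2.318, -2.12, 0.001]
contact_force: [-0.4, 0.9, 0.9]
width: 0.102
grasp_force: 41.9
```

Run:
```python
from rig import ctrl
from h import *
im,c=shot(ctrl,"wrist","w10"); st=ctrl.state(); print(st["tcp_pos"],R.from_rotvec(st["ee_rot"]).as_matrix().round(3)[:2,:2],st["width"],st["q"].round(2))
A=R.from_rotvec(st["ee_rot"]).as_matrix(); d=np.array([.6785,-.0047,.0926])-st["tcp_pos"]; print("tool units",(A.T@d/.025).round(2))
```

```text
[ 0.67804134 -0.00480969  0.19160184] [[ 0.088  0.996]
 [ 0.996 -0.088]] 0.10016855841734881 [-0.18  0.69  1.07  0.    1.38 -0.09]
tool units [0.   0.02 3.96]
```

Request:
{"api": "apply_moves", "payload": {
  "deltas": [
    [-1,0,0.02,0.9,0],
    [-1,0,0,1,0],
    [-1,0,0,1,0],
    [-1,0,0,0.7,0],
    [-1,0,0,0.24,0],
    [-1,0,0,0.04,0],
    [-1,0,0,0,0],
    [-1,0,0,0,0]
  ]
}}

```text
t: 22.27
tcp_pos: [0.6795, -0.0051, 0.0964]
ee_rot: [2.316, 2.12, 0.002]
contact_force: [-0.5, 0.1, -0.1]
width: 0.103
grasp_force: 41.9
```

Request:
{"api": "apply_moves", "payload": {
  "deltas": [
    [-1,0,0,0.03,0],
    [-1,0,0,0.03,0],
    [-1,0,0,0,0]
  ]
}}

```text
t: 22.52
tcp_pos: [0.6792, -0.0053, 0.0937]
ee_rot: [2.317, 2.121, 0.001]
contact_force: [-0.5, 0.3, 0.4]
width: 0.107
grasp_force: 41.9
```

Request:
{"api": "apply_moves", "payload": {
  "deltas": [
    [-1,0,0,0.03,0],
    [-1,0,0,0.03,0],
    [-1,0,0,0,0]
  ]
}}

```text
t: 22.77
tcp_pos: [0.6793, -0.0054, 0.0927]
ee_rot: [2.317, 2.12, 0.001]
contact_force: [-1.4, 0.7, 5.5]
width: 0.103
grasp_force: 42.7
```

Request:
{"api": "apply_moves", "payload": {
  "deltas": [
    [-0.6,0,0,0,0],
    [-0.4,0,0,0,0],
    [-0.3,0,0,0,0],
    [-0.3,0,0,0,0],
    [-0.3,0,0,-0.5,0],
    [-0.3,0,0,-1,0],
    [-0.3,0,0,-1,0],
    [-0.3,0,0,-1,0],
    [-0.3,0,0,-1,0],
    [-0.3,0,0,0,0]
  ]
}}

```text
t: 23.6
tcp_pos: [0.6805, -0.0055, 0.211]
ee_rot: [2.311, 2.116, 0.01]
contact_force: [0.5, -1.0, 0.5]
width: 0.35
grasp_force: 0.0
```

Run:
```python
from rig import ctrl
from h import *
im,c=shot(ctrl,"wrist","w11"); s=shot(ctrl,"scene","s11"); st=ctrl.state(); print(st["tcp_pos"],R.from_rotvec(st["ee_rot"]).as_matrix().round(3)[:2,:2],st["width"],st["q"].round(2))
for v,r in (((im,c),),60),((s,),36):
    p,e=fit(M["small"],v,(.6785,-.005,1.48),r,16,False); print(p.round(4),np.degrees(p[2]),e)
A=R.from_rotvec(st["ee_rot"]).as_matrix(); d=np.array([.3307,-.2862,.19])-st["tcp_pos"]; print("tool units",(A.T@d/.025).round(2))
```

```text
[ 0.67925098 -0.0053156   0.20576246] [[ 0.088  0.996]
 [ 0.996 -0.088]] 0.34851231849630715 [-0.18  0.68  1.05  0.    1.41 -0.09]
[ 0.6786 -0.0062  1.3673  0.0058] 78.3389040560331 [0.976]
[ 0.6806 -0.0066  1.5914  0.0034] 91.18199802260195 [0.974]
tool units [-12.42 -12.9    0.6 ]
```

Request:
{"api": "apply_moves", "payload": {
  "deltas": [
    [0.4,-0.45,-0.46,0,0],
    [0.4,-0.89,-0.92,0,0],
    [0.4,-0.89,-0.92,0,0],
    [0.4,-0.89,-0.92,0,0],
    [0.4,-0.89,-0.92,0,0],
    [0.4,-0.89,-0.92,0,0],
    [0.4,-0.89,-0.92,0,0],
    [0.4,-0.89,-0.92,0,0],
    [0.4,-0.89,-0.92,0,0],
    [0.4,-0.89,-0.92,0,0]
  ]
}}

```text
t: 24.53
tcp_pos: [0.4411, -0.1971, 0.2033]
ee_rot: [-2.316, -2.12, 0.001]
contact_force: [0.4, -0.6, -0.6]
width: 0.702
grasp_force: 0.0
```

Request:
{"api": "apply_moves", "payload": {
  "deltas": [
    [0.4,-0.89,-0.92,0,0],
    [0.4,-0.89,-0.92,0,0],
    [0.4,-0.89,-0.92,0,0],
    [0.4,-0.89,-0.92,0,0],
    [0.4,-0.4,-0.46,0,0.0395],
    [0.4,0,0,0,0.0395],
    [0.4,0,0,0,0.0395],
    [0.4,0,0,0,0.0395],
    [0.4,0,0,0,0.0395],
    [0.4,0,0,0,0.0395]
  ]
}}

```text
t: 25.37
tcp_pos: [0.3306, -0.2857, 0.2034]
ee_rot: [-2.932, -1.123, 0.001]
contact_force: [0.3, 0.1, -0.7]
width: 0.698
grasp_force: 0.0
```

Request:
{"api": "apply_moves", "payload": {
  "deltas": [
    [0.4,0,0,0,0.016],
    [0.4,0,0,0,0],
    [0.4,0,0,0,0]
  ]
}}

```text
t: 25.62
tcp_pos: [0.3308, -0.2859, 0.2036]
ee_rot: [-2.955, -1.061, 0.001]
contact_force: [-0.1, 0.2, 0.4]
width: 0.699
grasp_force: 0.0
```

Run:
```python
from rig import ctrl
from h import *
im,c=shot(ctrl,"wrist","w12"); st=ctrl.state(); A=R.from_rotvec(st["ee_rot"]).as_matrix(); print(st["tcp_pos"],np.degrees(np.arctan2(A[1,1],A[0,1])),st["width"],st["q"].round(2))
for y in (.69,.8): p,e=fit(M["conn"],((im,c),),(.3307,-.2862,y),80,14,False); print(p.round(4),np.degrees(p[2]),e)
print("tool units",(A.T@(np.array([*p[:2],.0]) -st["tcp_pos"])/.025).round(3))
cv2.imwrite("pics/w12b.png",im)
```

```text
[ 0.33079417 -0.28590521  0.20376439] -50.501809967737174 0.7003832839901951 [-0.98  0.3   1.75  0.    1.09 -0.1 ]
[ 0.3301 -0.2862  0.679   0.0041] 38.90307266675717 [0.959]
[ 0.33   -0.286   0.6719  0.0059] 38.49695584659729 [0.959]
tool units [-2.900e-02 -6.000e-03  8.151e+00]
```

Request:
{"api": "apply_moves", "payload": {
  "deltas": [
    [0.4,-0.02,0,0.9,0.003],
    [0.4,0,0,1,0],
    [0.4,0,0,1,0],
    [0.4,0,0,1,0],
    [0.4,0,0,0.8,0],
    [0.4,0,0,0.29,0],
    [-1,0,0,0,0],
    [-1,0,0,0,0],
    [-1,0,0,0,0],
    [-1,0,0,0,0]
  ]
}}

```text
t: 26.5
tcp_pos: [0.3308, -0.2868, 0.0804]
ee_rot: [2.961, 1.044, 0.001]
contact_force: [0.5, 1.2, -1.0]
width: 0.409
grasp_force: 40.2
```

Request:
{"api": "apply_moves", "payload": {
  "deltas": [
    [-1,0,0,0,0],
    [-1,0,0,0,0],
    [-1,0,0,0,0]
  ]
}}

```text
t: 26.75
tcp_pos: [0.3307, -0.2866, 0.0801]
ee_rot: [2.962, 1.044, 0.001]
contact_force: [-0.5, 1.9, 5.9]
width: 0.411
grasp_force: 41.1
```

Request:
{"api": "apply_moves", "payload": {
  "deltas": [
    [-1,0,0,-0.5,0],
    [-1,0,0,-1,0],
    [-1,0,0,-1,0],
    [-1,0,0,-1,0],
    [-1,0.45,0.04,-0.5,0],
    [-1,0.89,0.09,0,0],
    [-1,0.89,0.09,0,0],
    [-1,0.89,0.09,0,0],
    [-1,0.89,0.09,0,0],
    [-1,0.89,0.09,0,0]
  ]
}}

```text
t: 27.58
tcp_pos: [0.4344, -0.2183, 0.1796]
ee_rot: [2.963, 1.045, 0.0]
contact_force: [0.5, -1.3, 0.1]
width: 0.412
grasp_force: 40.3
```

Request:
{"api": "apply_moves", "payload": {
  "deltas": [
    [-1,0.89,0.09,0,0],
    [-1,0.89,0.09,0,0],
    [-1,0.89,0.09,0,0],
    [-1,0.89,0.09,0,0],
    [-1,0.89,0.08,0,0.0395],
    [-1,0,0,0,0.0395],
    [-1,0,0,0,0.0395],
    [-1,0,0,0,0.0395],
    [-1,0,0,0,0.0395],
    [-1,0,0,0,0.016]
  ]
}}

```text
t: 28.42
tcp_pos: [0.5271, -0.1578, 0.1794]
ee_rot: [-3.141, -0.002, 0.0]
contact_force: [-1.3, 0.6, -0.5]
width: 0.407
grasp_force: 40.2
```

Request:
{"api": "apply_moves", "payload": {
  "deltas": [
    [-1,0,0,0,0],
    [-1,0,0,0,0]
  ]
}}

```text
t: 28.58
tcp_pos: [0.5271, -0.1579, 0.1795]
ee_rot: [-3.141, -0.014, 0.0]
contact_force: [-0.4, 0.2, -1.1]
width: 0.411
grasp_force: 40.2
```

Run:
```python
from rig import ctrl
from h import *
im,c=shot(ctrl,"wrist","w13"); st=ctrl.state(); A=R.from_rotvec(st["ee_rot"]).as_matrix(); print(st["tcp_pos"],"tool x deg",np.degrees(np.arctan2(A[1,0],A[0,0])),st["width"])
print("tool units",(A.T@(np.array([.5273,-.158,.0801]) -st["tcp_pos"])/.025).round(3))
# lamp yaw: straight edges of its red rim in the top view
t,ct=load("t1"); o=ortho(t,ct,.528,-.254,0.0,.07,.0005)
hsv=cv2.cvtColor(o,cv2.COLOR_BGR2HSV); dark=(hsv[...,2]<75).astype(np.uint8)
n,l,stt,ce=cv2.connectedComponentsWithStats(dark); i=1+np.argmax(stt[1:,4])
print("dark rect",cv2.minAreaRect(cv2.findNonZero((l==i).astype(np.uint8))))
w,cw=load("w2"); o=ortho(w,cw,.528,-.254,.036,.075,.0005); cv2.imwrite("pics/sq.png",o)
```

```text
[ 0.52711366 -0.15791882  0.17946045] tool x deg 0.527079888738228 0.409973792555215
tool units [8.000e-03 3.000e-03 3.974e+00]
dark rect ((148.5, 133.5), (189.0, 191.0), 90.0)
```

Request:
{"api": "apply_moves", "payload": {
  "deltas": [
    [-1,0,0,0.9,0],
    [-1,0,0,1,0],
    [-1,0,0,1,0],
    [-1,0,0,0.7,0],
    [-1,0,0,0.24,0],
    [-1,0,0,0.04,0],
    [-1,0,0,0.03,0],
    [-1,0,0,0,0],
    [-1,0,0,0,0]
  ]
}}

```text
t: 29.38
tcp_pos: [0.5276, -0.1582, 0.0828]
ee_rot: [3.141, 0.012, 0.003]
contact_force: [0.3, -0.1, -0.2]
width: 0.409
grasp_force: 40.2
```

Request:
{"api": "apply_moves", "payload": {
  "deltas": [
    [-1,0,0,0.03,0],
    [-1,0,0,0.03,0],
    [-1,0,0,0,0]
  ]
}}

```text
t: 29.63
tcp_pos: [0.5272, -0.1579, 0.0804]
ee_rot: [3.141, 0.012, 0.001]
contact_force: [0.1, -0.4, -0.6]
width: 0.406
grasp_force: 40.2
```

Request:
{"api": "apply_moves", "payload": {
  "deltas": [
    [-1,0,0,0.03,0],
    [-1,0,0,0,0],
    [-1,0,0,0,0]
  ]
}}

```text
t: 29.88
tcp_pos: [0.5273, -0.158, 0.0801]
ee_rot: [3.141, 0.012, 0.001]
contact_force: [-1.7, 1.4, 5.5]
width: 0.408
grasp_force: 40.9
```

Request:
{"api": "apply_moves", "payload": {
  "deltas": [
    [-0.05,0,0,0,0],
    [0.05,0,0,0,0],
    [0.1,0,0,0,0],
    [0.1,0,0,0,0],
    [0.1,0,0,-0.5,0],
    [0.1,0,0,-1,0],
    [0.1,0,0,-1,0],
    [0.1,0,0,-1,0],
    [0.1,0,0,-1,0],
    [0.1,0,0,-1,0]
  ]
}}

```text
t: 30.72
tcp_pos: [0.527, -0.1578, 0.2181]
ee_rot: [-3.141, -0.011, 0.0]
contact_force: [0.1, -0.5, 0.6]
width: 0.549
grasp_force: 0.0
```

Request:
{"api": "apply_moves", "payload": {
  "deltas": [
    [0.1,-0.5,0.5,-1,0],
    [0.1,-0.8,0.8,0,0],
    [0.1,-0.8,0.8,0,0],
    [0.1,-0.8,0.8,0,0],
    [0.1,-0.8,0.8,0,0],
    [0.1,-0.8,0.8,0,0],
    [0.1,-0.8,0.8,0,0],
    [0.1,0,0,0,0],
    [0.1,0,0,0,0]
  ]
}}

```text
t: 31.47
tcp_pos: [0.395, -0.2921, 0.2419]
ee_rot: [-3.141, -0.007, 0.0]
contact_force: [-1.0, -0.5, -0.6]
width: 0.549
grasp_force: 0.0
```

Run:
```python
from rig import ctrl
from h import *
t=shot(ctrl,"top","t14"); s=shot(ctrl,"scene","s14"); st=ctrl.state(); print(st["tcp_pos"],st["t"])
for n,v in (("t",t),("s",s)):
    for k,x0,r,th in (("conn",(.527,-.158,0),30,14),("small",(.679,-.0055,1.48),26,16)):
        p,e=fit(M[k],(v,),x0,r,th,False); print(n,k,p[:2].round(4),np.degrees(p[2]).round(1),e)
    for k,l,w,x0 in (("square",.096,.096,(.53,-.251,0)),("oblong",.07,.124,(.594,-.013,0.07))):
        m=np.vstack([box(l,w,0,.006),box(l-.014,w-.014,.006,.036)]); p,e=fit(m,(v,),x0,45,25,False); print(n,k,p[:2].round(4),np.degrees(p[2]).round(1),e)
cv2.imwrite("pics/end.png",np.hstack([cv2.resize(t[0][100:360,110:510],(400,260)),cv2.resize(s[0][120:380,120:520],(400,260))]))
```

```text
[ 0.39588832 -0.2910601   0.24188316] 31.5667
t conn [ 0.5281 -0.1573] -0.7 [0.951]
t small [ 0.6803 -0.0056] 82.6 [0.964]
t square [ 0.5285 -0.2538] 0.3 [0.981]
t oblong [ 0.5971 -0.0104] 4.4 [0.98]
s conn [ 0.5301 -0.1579] 0.9 [0.942]
s small [ 0.6806 -0.0066] 90.3 [0.974]
s square [ 0.5284 -0.2539] 0.5 [0.96]
s oblong [ 0.5967 -0.0124] 3.9 [0.963]
```

View pics/end.png

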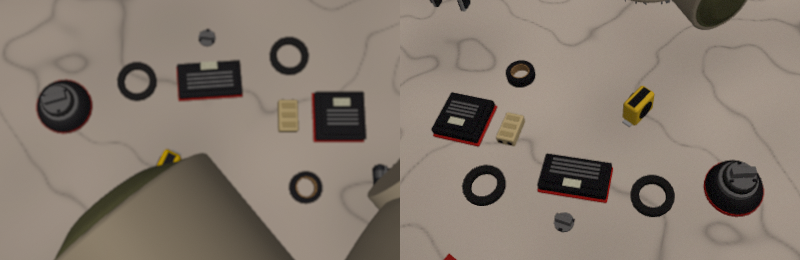

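Both views show everything in place. The connector is about 30 mm left of the square lamp and parallel to it, and the small holder is about 31 mm behind the oblong lamp. The big holder is seated on the ring, and neither bystander was moved.

```bash
python3 -c "
from rig import ctrl
print(ctrl.close_job())"
```

```text
the job is handed in; nothing more can be done
None
```

The job is handed in at about 32 s, with all four parts placed as asked; the last top and scene views showed them in place, and the tape measure and tape roll were left alone.

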